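# Seat the probe comb in the empty vial heater

## Robot

A 7-joint arm with a two-finger parallel gripper is mounted at the origin on the work surface. World frame = base frame: x ahead of the robot, y to its left, z up, the work surface at z = 0. Lengths are in mm, angles in rad, forces in N, time in s.
With the tool pointing down it reaches from about 400 to 875 mm from the base axis. Payload 4.4 kg.
Tool frame: the origin (TCP) lies at the very end of the fingers, on their centre line; the grasp point (between the pads) lies 19 mm behind it; z points along the fingers, y is the line along which they close (so a half turn about z gives the same grasp; the last joint's range is limited). The gripper opens to 85 mm and grips with 20 to 120 N. Pads are 22 mm wide; open, the fingers measure 114 mm over their backs; the gripper's body (76 mm by 85 mm) begins 54 mm behind the grasp point. The pads swing forward as they close: fully open they stand 13 mm farther back than shut.
Start: joints at [-1.31, 0.628, 0.038, 1.517, -0.027, 0.996, -0.02], TCP at [208.634, 615.622, 195.813] pointing down, gripper open.
Joint ranges: [-3.06, 3.06], [-0.37, 2.12], [-1.25, 1.32], [0.18, 2.47], [-1.1, 4.24], [0.23, 1.98], [-2.94, 2.94]. Speed limits (rad/s): [2.57, 2.57, 3.14, 3.14, 3.14, 3.14, 3.14].

## Interface

Orientations are given as [roll, pitch, yaw] about the fixed x, y, z axes, in that order (R = Rz(yaw) Ry(pitch) Rx(roll)).
In Python, from cell import read_state, get_image, camera_info, finish_job gives the robot as it stands.
- The arm moves only by the tool play_rows, never from a script. Its argument "deltas" is one flat list of numbers, 7 for each row, row after row: the shift along the tool's x, y, z in mm, then the turn, a rotation vector about the tool's x, y, z in rad, then the opening, from 0 (shut) to 1 (fully open). In form: [dx, dy, dz, ax, ay, az, grip, dx, dy, dz, ax, ay, az, grip, ...]. A call has 1 to 10 rows; each row is the pose to reach, as a shift and turn from the pose commanded when the call began, along the tool's axes at that moment; what a row does not reach only later rows make up. A row lasts 1/8 s, in which the tool goes at most 62.5 mm and 10.7 degrees, less where a joint would pass 70% of its speed; a pose out of reach is approached as far as the arm can. A call with a gripper value outside its range is refused whole. The fingers move at their own pace and stop on an object; the grip force is fixed at half the most. Time passes only in rows, so rows that repeat a pose let the fingers close. It gives the time, the measured TCP pose, the force, the opening and the grip force at its end, in the units of the state.
- read_state(): the state, without advancing time (a new reading comes with each control period).
- get_image(name): name is "scene" or "top" or "wrist"; returns the picture (384x512x3 uint8, red, green, blue); there is no depth.
- camera_info(name): a dict with "fx", "fy", "cx", "cy" (pixels), "T" (4x4, takes a point from camera to world coordinates). Camera axes: x right, y down, z forward; pixel columns grow to the right and rows downward; lengths in mm; the calibration is good to about 2 mm. A picture is of the moment at which its call begins: read the wrist's pose just before it. camera_info takes no time and is no camera call; for the wrist camera it gives the pose at the moment of the call.
- finish_job(): hands the job in; it is judged then, once.
The state is a dict: "clock": time; "qpos": joint angles; "qd": joint speeds; "tau": joint torques, N m; "eef_pos": TCP position; "tool_rot": TCP orientation; "force": force on the tool from outside, world axes, zero at the start; "torque": the same for the moment, N m; "width": finger opening in mm; "gripper_force": force on a finger pad.
Only numpy, scipy, OpenCV 4.12 (cv2) and the standard library are available. Lean on these libraries where they do the work, as an engineer would, in place of code of your own. Each camera call takes 0.05 s, during which the arm holds its last target. There are 200 camera calls.

## Task

Check the temperature of the empty vial heater: lift the four-probe comb off its stand and lower it into the heating block that has no vials, each probe into its own well, until the bar rests flat on the block; keep hold of it until it is down, then let go. Leave the three-probe comb on its stand.

Things in the scene. Friction and masses are not known exactly. Their poses are not given: they have to be found in the camera images.
- comb_four: Loose aluminium bar 190 (x) x 24 (y) x 14 mm, 0.25 kg; four steel probes, 9 mm thick, 45 long, hang in a row at x = -60, -20, 20, 60. Same either way round. A black cap tops each. Mid-bar, a grey case to grip: 24 (x) x 30 (y), from 14 to 56 above the underside. Origin: centre of the bar's underside, z up. Starts with both ends on the 60 mm high posts of a black stand, 210 x 60.
- comb_three: The other comb, to be left alone: same bar, case, origin and axes as the four-probe comb, but only three probes, at x = -60, 0, 60 mm (the middle one under the case, so only two black caps show on top). It rests on an identical black stand, its underside 60 mm above the bench.
- block_free: Empty heating block, fixed: aluminium 200 (x) x 64 (y) mm, flat top 70 above the bench, black foot 76 wide, white control end reaching to x = -126, 62 high. Four open round wells, 30 mm wide, 50 deep, in a row at x = -60, -20, 20, 60, y = 0. Origin: on the bench under the middle of the row, z up. When seated, the bar's underside lies on the block's top.
- block_full: The other heating block, same size, origin and axes, fixed; an amber glass vial with a white cap stands in each of its four wells, up to 109 mm above the bench.
Not all that is in view belongs to the job. Leave any yellow look-alike of the comb_four alone.

How it is judged:
By the outcome, as a careful person would: the job done as asked, in the order asked, and still so for the second after the job is handed in, with the robot touching nothing.
It also fails if it takes over 42 s, if anything falls off the work surface, if the arm or the gripper's body presses on something with over 40 N, if the wrist force passes 120 N, or if a joint passes its speed limit or range.

## Working session

There is one attempt and no reset: what is moved stays moved. The work goes in short steps, Python scripts to look and compute and a tool call to move; the robot and the scene stay as the last step left them, time stands still between calls to the robot, and variables do not carry over. Pictures are saved under pics/ and viewed, at most 10 in all, crops included, and the job is handed in when it is done.

Besides the shell and the picture viewer there is one more tool, called after "Emit:" as name(argument=value, ...) on one line, values as JSON. play_rows: Moves the arm, as the interface text tells. Its arguments: {"type":"object","properties":{"deltas":{"type":"array"}},"required":["deltas"]}

```bash
mkdir -p pics
python3 - <<'E'
from cell import *
import cv2
for n in ("top","scene"):
    im=get_image(n); cv2.imwrite(f"pics/{n}0.png",im[:,:,::-1]); c=camera_info(n); print(n,c)
s=read_state(); print(s["clock"],s["eef_pos"],s["tool_rot"])
E
```

```text
top {'fx': 402.52554268679125, 'fy': 402.52554268679125, 'cx': 258.38197352176104, 'cy': 188.73933827472516, 'T': array([[-8.65939884e-02, -9.75056408e-01,  2.04368495e-01,
         2.75156374e+02],
       [-9.96231342e-01,  8.57725248e-02, -1.28913964e-02,
         1.11192711e+02],
       [-4.95936315e-03, -2.04714618e-01, -9.78809139e-01,
         1.10887652e+03],
       [ 0.00000000e+00,  0.00000000e+00,  0.00000000e+00,
         1.00000000e+00]])}
scene {'fx': 356.1584813010573, 'fy': 356.1584813010573, 'cx': 254.38069519685195, 'cy': 192.58203072097837, 'T': array([[-7.06599113e-01,  4.30335268e-01, -5.61719905e-01,
         1.07117964e+03],
       [ 7.07609438e-01,  4.32592203e-01, -5.58706425e-01,
         6.97789331e+02],
       [ 2.56457239e-03, -7.92259770e-01, -6.10178564e-01,
         7.09585563e+02],
       [ 0.00000000e+00,  0.00000000e+00,  0.00000000e+00,
         1.00000000e+00]])}
0.1 [208.42894824 615.04802953 194.9941824 ] [-3.13992546e+00  1.96859273e-05  2.81480630e+00]
```

View pics/top0.png

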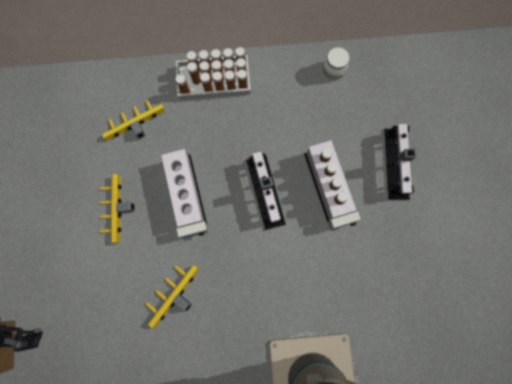

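View pics/scene0.png

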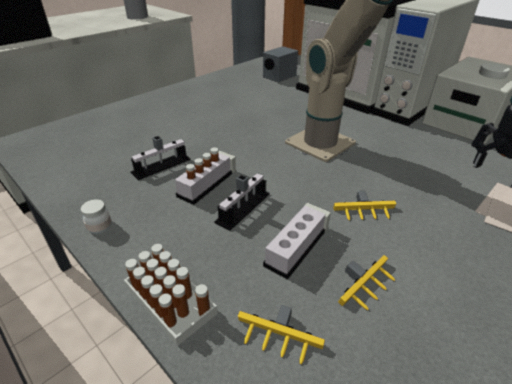

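The top view shows an empty block at (184,193), a full block at (333,183), and combs on stands at (267,188) and (402,160). Three yellow look-alikes lie on the bench at (133,122), (115,208) and (173,297). I'll check the two stand combs in a close crop and count the caps.

Run:
```python
import cv2,numpy as np
t=cv2.imread("pics/top0.png"); s=cv2.imread("pics/scene0.png")
r=lambda a:cv2.resize(a,(400,400),interpolation=cv2.INTER_CUBIC)
a=np.hstack([r(t[145:235,225:315]),r(t[115:205,360:450])])
b=np.hstack([cv2.resize(s[165:230,200:290],(400,200+0),interpolation=cv2.INTER_CUBIC),cv2.resize(s[125:190,115:205],(400,200),interpolation=cv2.INTER_CUBIC)])
cv2.imwrite("pics/crop1.png",np.vstack([a,b]))
```

```text
(no output)
```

View pics/crop1.png

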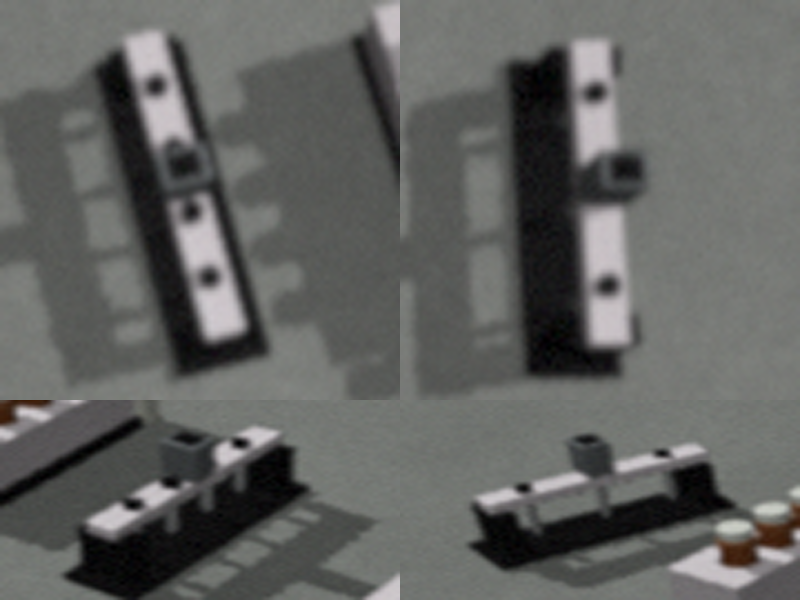

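The left crop, comb at top (267,188), is the target. It has caps at (260,164), (268,193) and (272,207), a fourth hidden by the case, and four probe shadows. The right comb shows only two caps, so it is comb_three. Next I'll measure the bar and the wells.

```bash
cat > h.py <<'E'
import numpy as np,cv2
from cell import *
def ray(c,uv,z):
    uv=np.atleast_2d(np.array(uv,float)); d=np.c_[(uv[:,0]-c["cx"])/c["fx"],(uv[:,1]-c["cy"])/c["fy"],np.ones(len(uv))]@c["T"][:3,:3].T
    o=c["T"][:3,3]; return (o+d*((z-o[2])/d[:,2])[:,None])[:,:2]
def blobs(mask,lo,hi):
    n,l,st,ce=cv2.connectedComponentsWithStats(mask.astype(np.uint8),connectivity=4)
    return [(ce[i],st[i,4],st[i,:4]) for i in range(1,n) if lo<=st[i,4]<=hi]
def proj(c,p):
    q=np.linalg.inv(c["T"])@np.append(p,1); return q[:2]/q[2]*[c["fx"],c["fy"]]+[c["cx"],c["cy"]]
E
python3 - <<'E'
from h import *
c=camera_info("top"); t=cv2.imread("pics/top0.png"); g=t.min(2)
for nm,(x0,y0,x1,y1),z in (("bar",(240,145,300,235),74),("block",(155,140,215,240),70)):
    m=(g[y0:y1,x0:x1]>130)
    print(nm)
    for ce,a,b in blobs(m,60,9999):
        print(" bright",ce+[x0,y0],a)
    mm=np.argwhere(m)[:,::-1]+[x0,y0]
    r=cv2.minAreaRect(ray(c,mm,z).astype(np.float32)); print(r)
x0,y0=165,150
for ce,a,b in blobs(g[y0:222,x0:202]<110,20,150):
    print("well",ce+[x0,y0],a,b,ray(c,ce+[x0,y0],70),ray(c,ce+[x0,y0],60))
print("caps",ray(c,[[259.9,164.1],[267.75,192.7],[271.8,207.3]],76))
E
```

```text
bar
 bright [259.80097087 163.52427184] 206
 bright [271.95964126 206.46188341] 223
((499.7203063964844, 78.11558532714844), (191.6927490234375, 25.417577743530273), 9.927547454833984)
block
 bright [182.41481481 193.03308642] 2025
((504.72357177734375, 298.1156005859375), (231.17001342773438, 75.3188705444336), 10.364974975585938)
well [175.57142857 164.30952381] 42 [ 7 11  9  9] [[577.94259987 312.27670597]] [[580.85715438 314.21229688]]
well [178.62857143 177.97142857] 35 [11 25  8  8] [[539.7064988  305.85841728]] [[542.2530009  307.73222714]]
well [181.48387097 192.48387097] 31 [14 40  8  8] [[499.7777501  300.17088429]] [[501.93990673 301.98994718]]
well [184.42857143 206.64285714] 28 [17 54  7  8] [[461.36339068 294.28982871]] [[463.15577902 296.05228184]]
caps [[557.05459525  87.78511252]
 [478.1214566   74.09439096]
 [438.71886369  67.1515044 ]]
```

```bash
cat >> h.py <<'E'
from scipy.spatial.transform import Rotation as Ro
def delta(p,yaw_deg,s=None):
    s=s or read_state(); R=Ro.from_euler("xyz",s["tool_rot"]); T=Ro.from_euler("xyz",[np.pi,0,np.radians(yaw_deg)])
    print("shift",np.round(R.inv().apply(np.array(p)-s["eef_pos"]),1),"turn",np.round((R.inv()*T).as_rotvec(),4))
E
python3 - <<'E'
from h import *
delta([520,303,230],189.5)
c=camera_info("wrist"); s=read_state(); R=Ro.from_euler("xyz",s["tool_rot"])
print("cam in tool",R.inv().apply(c["T"][:3,3]-s["eef_pos"]),"fwd",R.inv().apply(c["T"][:3,2]),c["fx"])
E
```

```text
shift [-395.3 -195.6  -34.7] turn [-1.600e-03 -4.000e-04 -4.926e-01]
cam in tool [  75.10297786   -0.60940594 -179.60127479] fwd [-0.29352154  0.00101472  0.95595192] 309.7748280291224
```

Emit:
play_rows(deltas=[-395,-196,-35,-0.0016,0,-0.493,1,-395,-196,-35,-0.0016,0,-0.493,1,-395,-196,-35,-0.0016,0,-0.493,1,-395,-196,-35,-0.0016,0,-0.493,1,-395,-196,-35,-0.0016,0,-0.493,1,-395,-196,-35,-0.0016,0,-0.493,1,-395,-196,-35,-0.0016,0,-0.493,1,-395,-196,-35,-0.0016,0,-0.493,1,-395,-196,-35,-0.0016,0,-0.493,1,-395,-196,-35,-0.0016,0,-0.493,1])

```text
clock: 1.35
eef_pos: [518.2, 305.0, 230.5]
tool_rot: [3.139, -0.001, -2.972]
force: [0.2, 1.1, 0.3]
width: 85.2
gripper_force: 0.0
```

Run:
```python
from h import *
s=read_state(); print(s["clock"],s["eef_pos"],s["tool_rot"]); c=camera_info("wrist"); np.save("cw1.npy",c,allow_pickle=True)
cv2.imwrite("pics/w1.png",get_image("wrist")[:,:,::-1])
delta([499.5,78,230],189.9,s)
```

```text
1.35 [518.20635919 304.96882171 230.5029726 ] [ 3.13915448e+00 -8.65918886e-04 -2.97247169e+00]
shift [  56.6 -220.6    0. ] turn [ 0.0024 -0.0009 -0.0037]
```

View pics/w1.png

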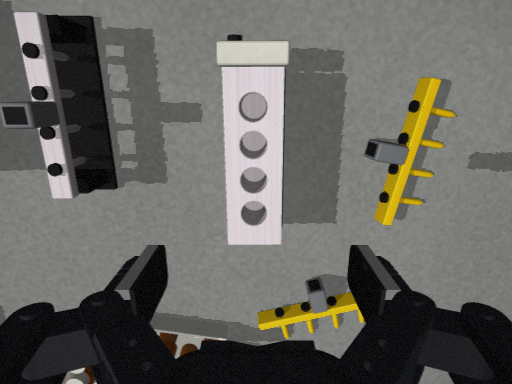

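Wrist view: the four open wells are at (253,107), (253,145), (253,180) and (253,213). The target comb's four caps show at upper left: (31,50), (39,93), (47,132), (55,169).

Run:
```python
from h import *
c=np.load("cw1.npy",allow_pickle=True).item(); g=cv2.imread("pics/w1.png").min(2)
print(g[107,225:285:3])
for th in (165,185):
  P=[]
  for ce,a,b in blobs(g[70:240,232:276]<th,200,1500):
    bc=np.array([b[0]+b[2]/2-.5+232,b[1]+b[3]/2-.5+70]); P.append(ray(c,bc,70)[0]); print(bc,a,b,P[-1])
  P=np.array(P)
  if len(P)==4: v=P[0]-P[-1]; print(th,"centre",P.mean(0),"yaw",np.degrees(np.arctan2(v[1],v[0])),np.linalg.norm(v))
Q=[]
for ce,a,b in blobs(g[30:190,15:70]<45,40,400):
    p=ce+[15,30]; Q.append(ray(c,p,76)[0]); print("cap",p,a,Q[-1])
print(ray(c,[[31,50],[39,93],[47,132],[55,169]],76))
```

```text
[202 208 212 214 200  72 153 153 155 151 152 147 154 155 158 204 207 209
 214 211]
[253.  106.5] 682 [ 7 22 29 30] [455.786866   289.98527224]
[252.5 144.5] 609 [ 7 61 28 28] [495.63999434 296.1103882 ]
[253. 180.] 554 [ 8 97 27 27] [535.36513626 303.32790769]
[253.5 213. ] 506 [  9 131  26  25] [574.84576756 310.54304009]
165 centre [515.40944104 299.99165206] yaw -170.20339978010708 120.82070955851022
[252.5 107. ] 723 [ 6 22 30 31] [456.38184628 289.54718528]
[253. 145.] 641 [ 7 61 29 29] [496.08948777 296.74268464]
[254. 180.] 586 [ 8 97 29 27] [535.17361187 304.44839447]
[253. 213.] 530 [  8 131  27  25] [574.94451989 309.96405706]
185 centre [515.64736646 300.17558036] yaw -170.22931115818767 120.30775630120668
cap [30.39487179 49.90769231] 195 [439.5300704   64.19908436]
cap [39.17816092 92.58045977] 174 [479.11134444  71.38903604]
cap [ 66.13872832 109.11560694] 173 [491.13443675  98.47904944]
cap [ 19.94535519 115.5136612 ] 183 [505.90553243  50.79377141]
cap [ 54.66176471 169.125     ] 136 [558.36288741  85.48146395]
[[439.51439926  64.78397519]
 [479.56152597  71.19528065]
 [518.53503808  78.23527722]
 [558.15644192  85.8510395 ]]
```

Emit:
play_rows(deltas=[57,-221,0,0.0024,-0.001,-0.004,1,57,-221,0,0.0024,-0.001,-0.004,1,57,-221,0,0.0024,-0.001,-0.004,1,57,-221,0,0.0024,-0.001,-0.004,1,57,-221,0,0.0024,-0.001,-0.004,1,57,-221,0,0.0024,-0.001,-0.004,1,57,-221,0,0.0024,-0.001,-0.004,1])

```text
clock: 2.28
eef_pos: [500.1, 78.0, 230.4]
tool_rot: [-3.142, 0.002, -2.968]
force: [0.4, 0.3, -0.1]
width: 85.6
gripper_force: 0.0
```

Run:
```python
from h import *
s=read_state(); print(s["clock"],s["eef_pos"],s["tool_rot"],s["qd"]); c=camera_info("wrist"); np.save("cw2.npy",c,allow_pickle=True)
cv2.imwrite("pics/w2.png",get_image("wrist")[:,:,::-1])
```

```text
2.275 [500.08461943  78.0245879  230.4016021 ] [-3.14158998e+00  1.51310195e-03 -2.96787691e+00] [0.0010455  0.00275067 0.00540864 0.00134329 0.00270139 0.0018453
 0.00064115]
```

View pics/w2.png

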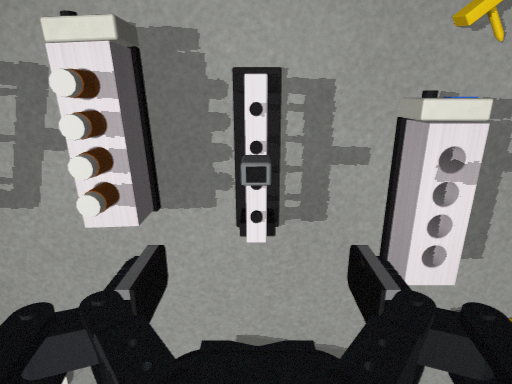

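The wrist is centred over the four-probe comb: caps at (256,108), (256,147) and (256,216), case at (256,172). The empty block's wells are on the right at (451,159), (445,194), (439,227) and (434,256).

Run:
```python
from h import *
c=np.load("cw2.npy",allow_pickle=True).item(); g=cv2.imread("pics/w2.png").min(2)
for ce,a,b in blobs(g[95:230,247:266]<60,40,400):
    p=ce+[247,95]; print("cap",p,a,ray(c,p,76)[0])
P=np.array([ray(c,p,70)[0] for p in [(452,159.5),(445,194),(439.5,226.5),(434,256.5)]])
for ce,a,b in blobs(g[135:275,415:470]<175,200,1200):
    bc=np.array([b[0]+b[2]/2-.5+415,b[1]+b[3]/2-.5+135]); print("well",bc,a,b,ray(c,bc,70)[0])
print(P.mean(0)); m=np.argwhere(g[65:245,242:270]>170)[:,::-1]+[242,65]
print(cv2.minAreaRect(ray(c,m,74).astype(np.float32)))
s=read_state()
delta([499.5,77,77],189.9,s)
```

```text
cap [255.53278689 108.51639344] 122 [439.53830502  65.43650277]
cap [255.73333333 146.96666667] 120 [479.12974467  72.57829787]
cap [256. 158.] 133 [490.9943282   74.95074348]
cap [255.98251748 174.02797203] 286 [508.76591317  78.04615274]
cap [256.02803738 216.1588785 ] 107 [558.24463574  86.7717486 ]
well [421. 173.] 528 [ 0  0 13 77] [476.72325607 261.59496972]
well [439.5 226. ] 469 [12 80 26 23] [535.09895064 304.58703839]
well [463. 245.] 397 [42 81 13 59] [554.0605803  341.36717605]
well [434. 256.] 431 [  7 110  25  23] [574.48153939 311.73550736]
[515.63157016 301.08976263]
((499.0413818359375, 75.66502380371094), (188.51150512695312, 22.710939407348633), 9.992743492126465)
shift [  1.   -0.6 153.4] turn [-0.0002  0.0015  0.0006]
```

Emit:
play_rows(deltas=[1,0.5,40,0,0.0015,-0.002,1,1,0.5,80,0,0.0015,-0.002,1,1,0.5,110,0,0.0015,-0.002,1,1,0.5,135,0,0.0015,-0.002,1,1,0.5,148,0,0.0015,-0.002,1,1,0.5,153,0,0.0015,-0.002,1,1,0.5,153,0,0.0015,-0.002,1])

```text
clock: 3.2
eef_pos: [499.7, 76.4, 77.7]
tool_rot: [-3.141, 0.0, -2.969]
force: [0.1, 0.5, -0.6]
width: 85.3
gripper_force: 0.0
```

Emit:
play_rows(deltas=[0,0,0,0,0,0,0.2,0,0,0,0,0,0,0.1,0,0,0,0,0,0,0,0,0,0,0,0,0,0,0,0,0,0,0,0,0,0,0,0,0,0,0,0,0,0,0,0,0,0,0])

```text
clock: 4.08
eef_pos: [499.5, 76.2, 78.2]
tool_rot: [-3.141, 0.001, -2.969]
force: [-1.9, -0.3, 6.1]
width: 26.5
gripper_force: 58.7
```

Run:
```python
from h import *
s=read_state(); print(s["clock"],s["eef_pos"],s["tool_rot"],s["width"],s["gripper_force"],s["force"])
```

```text
4.075 [499.54959434  76.18791629  78.17025118] [-3.14086550e+00  6.59187927e-04 -2.96936584e+00] 26.456423505117016 58.669853964820504 [-1.92817594 -0.30319701  6.12649867]
```

Emit:
play_rows(deltas=[0,0,-8,0,0,0,0,0,0,-25,0,0,0,0,0,0,-50,0,0,0,0,0,0,-80,0,0,0,0,0,0,-110,0,0,0,0,0,0,-125,0,0,0,0,0,0,-130,0,0,0,0,0,0,-130,0,0,0,0])

```text
clock: 5.08
eef_pos: [498.9, 76.0, 207.2]
tool_rot: [-3.141, -0.001, -2.969]
force: [0.4, 1.1, -3.7]
width: 26.4
gripper_force: 59.4
```

Run:
```python
from h import *
s=read_state(); print(s["clock"],s["eef_pos"],s["tool_rot"],s["width"],s["gripper_force"],s["force"],s["torque"])
c=camera_info("wrist"); np.save("cw3.npy",c,allow_pickle=True)
w=get_image("wrist")[:,:,::-1];a=get_image("scene")[:,:,::-1]
cv2.imwrite("pics/w3.png",w)
cv2.imwrite("pics/v3.png",np.hstack([cv2.resize(w,(400,300)),cv2.resize(a[110:260,150:350],(400,300))]))
delta([515.6,300.7,208],189.9,s)
```

```text
5.075 [498.90646282  76.02871338 207.20113561] [-3.14072853e+00 -7.24114682e-04 -2.96947924e+00] 26.39793278284903 59.36265000142157 [ 0.37727493  1.14055102 -3.67869101] [ 0.01192653 -0.03190529 -0.02024917]
shift [-54.9 218.5  -1. ] turn [-0.0009 -0.0007 -0.0007]
```

View pics/v3.png

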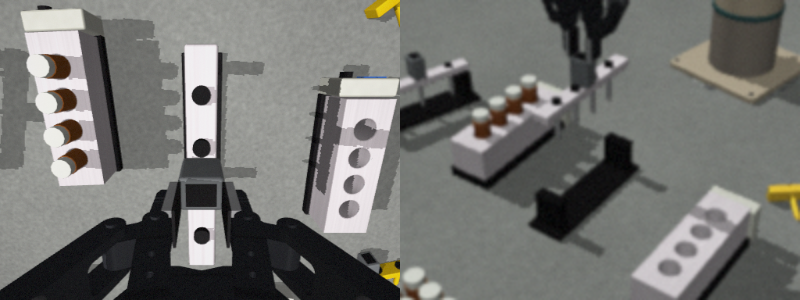

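The comb is held and clear of the stand, with caps at about (257,122), (257,188) and (258,302) in full wrist pixels. I'll check how it sits in the hand.

Run:
```python
from h import *
c=np.load("cw3.npy",allow_pickle=True).item(); g=cv2.imread("pics/w3.png").min(2)
Q=[]
for ce,a,b in blobs(g[50:340,241:275]<70,150,900):
    p=ce+[241,50]; Q.append(p); print(p,a,b,ray(c,p,205)[0])
m=np.argwhere(g[50:200,225:290]>150)[:,::-1]+[225,50]
for z in (195,203,210):print(z,cv2.minAreaRect(ray(c,m,z).astype(np.float32)))
cal=(np.array([498.9,76.0])); y=np.radians(9.87); u=np.array([np.cos(y),np.sin(y)])
for x in (-60,-20,20,60): print(x,[np.round(proj(c,np.append(cal+x*u,z)),1) for z in (195,205,215)])
```

```text
[257.21710526 121.65789474] 456 [ 5 60 24 25] [439.03272324  65.34755474]
[257.5        189.01941748] 412 [  6 128  22  23] [478.85059346  72.48533461]
[257.51171393 214.42909988] 811 [  0 153  34  24] [495.29361546  75.37221487]
[257.90909091 301.18181818] 341 [  8 241  19  21] [558.39074368  86.70035057]
195 ((444.5621643066406, 66.1264419555664), (89.40394592285156, 41.73405456542969), 9.915374755859375)
203 ((443.7392883300781, 65.99240112304688), (85.67618560791016, 39.99393844604492), 9.915501594543457)
210 ((443.019287109375, 65.87530517578125), (82.4144058227539, 38.47132110595703), 9.915345191955566)
-60 [array([257.6, 121.7]), array([257.6, 123.1]), array([257.6, 124.7])]
-20 [array([257.5, 185.1]), array([257.5, 189.6]), array([257.6, 194.6])]
20 [array([257.5, 241.4]), array([257.5, 248.3]), array([257.5, 255.9])]
60 [array([257.4, 291.8]), array([257.4, 300.6]), array([257.4, 310.3])]
```

Emit:
play_rows(deltas=[-8,31,0,0,0,0,0,-20,80,0,0,0,0,0,-33,130,0,0,0,0,0,-45,180,0,0,0,0,0,-53,210,0,0,0,0,0,-55,218.5,0,0,0,0,0,-55,218.5,0,0,0,0,0,-55,218.5,20,0,0,0,0,-55,218.5,50,0,0,0,0,-55,218.5,50,0,0,0,0])

```text
clock: 6.42
eef_pos: [514.5, 297.1, 155.2]
tool_rot: [-3.137, -0.006, -2.972]
force: [-1.1, -1.1, -2.4]
width: 26.4
gripper_force: 59.8
```

Run:
```python
from h import *
s=read_state(); print(s["clock"],s["eef_pos"],s["tool_rot"],s["width"],s["gripper_force"],s["force"])
c=camera_info("wrist")
w=get_image("wrist")[:,:,::-1];a=get_image("scene")[:,:,::-1]
cv2.imwrite("pics/v4.png",np.hstack([cv2.resize(w,(400,300)),cv2.resize(a[180:300,230:390],(400,300))]))
for x in (-60,-20,20,60):
    y=np.radians(9.85);p=[515.6+x*np.cos(y),300.7+x*np.sin(y),70]; print(proj(camera_info("scene"),p))
delta([515.6,300.7,88],189.9,s)
```

```text
6.425 [514.54866588 297.11418122 155.16501102] [-3.13708255 -0.00577765 -2.97204832] 26.390999411207645 59.76095762103796 [-1.1020012  -1.07865517 -2.41422815]
[307.79884141 216.97886344]
[300.53579859 225.2248548 ]
[292.85890605 233.94070451]
[284.7317546 243.1677492]
shift [-2.   3.7 67.1] turn [-0.0045 -0.0058 -0.0032]
```

View pics/v4.png

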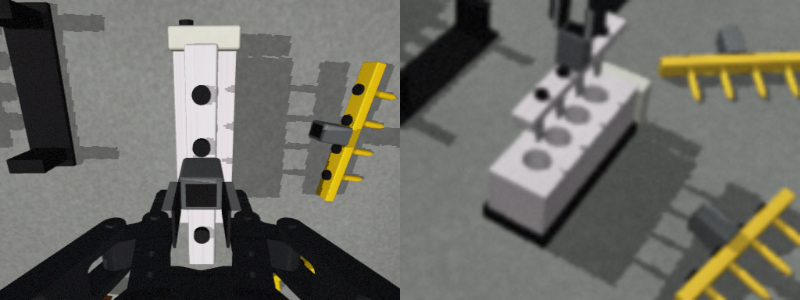

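The probes hang level above the wells, bar over the block, about 4 mm short in y. I'll correct that before lowering.

Emit:
play_rows(deltas=[0,1,0,-0.0045,-0.0058,-0.003,0,0,1,0,-0.0045,-0.0058,-0.003,0,0,1,0,-0.0045,-0.0058,-0.003,0])

```text
clock: 6.9
eef_pos: [516.1, 301.9, 157.9]
tool_rot: [3.138, 0.007, -2.966]
force: [0.8, 0.7, -3.7]
width: 26.2
gripper_force: 59.8
```

Run:
```python
from h import *
s=read_state(); print(s["clock"],s["eef_pos"],s["tool_rot"],s["force"])
delta([515.6,300.7,88],189.9,s)
```

```text
6.9 [516.1127502  301.92468146 157.86431405] [ 3.13760732  0.00659678 -2.96638095] [ 0.83916637  0.66332887 -3.65841419]
shift [ 1.2 -1.4 69.9] turn [0.004  0.0066 0.0024]
```

Emit:
play_rows(deltas=[0.5,-1.3,0,0.0045,0.006,0.003,0,0.5,-1.3,15,0.0045,0.006,0.003,0,0.5,-1.3,30,0.0045,0.006,0.003,0,0.5,-1.3,42,0.0045,0.006,0.003,0,0.5,-1.3,52,0.0045,0.006,0.003,0,0.5,-1.3,60,0.0045,0.006,0.003,0,0.5,-1.3,64,0.0045,0.006,0.003,0,0.5,-1.3,64,0.0045,0.006,0.003,0,0.5,-1.3,64,0.0045,0.006,0.003,0])

```text
clock: 8.02
eef_pos: [516.3, 300.9, 93.7]
tool_rot: [-3.141, 0.0, -2.969]
force: [0.3, -0.1, -4.0]
width: 26.3
gripper_force: 59.8
```

Run:
```python
from h import *
s=read_state(); print(s["clock"],s["eef_pos"],s["tool_rot"],s["force"],s["torque"])
delta([515.6,300.7,88],189.9,s)
```

```text
8.025 [516.26778821 300.91961651  93.65865334] [-3.14110571e+00  4.98632133e-04 -2.96941974e+00] [ 0.29224494 -0.14425132 -3.95372051] [-0.03416822 -0.01394116  0.01788108]
shift [ 0.7 -0.1  5.7] turn [-0.0005  0.0005 -0.0006]
```

Emit:
play_rows(deltas=[0,0,2,0,0,0,0,0,0,4,0,0,0,0,0,0,5,0,0,0,0,0,0,5,0,0,0,0,0,0,5,0,0,0,0])

```text
clock: 8.65
eef_pos: [515.8, 300.7, 88.4]
tool_rot: [-3.141, -0.0, -2.969]
force: [-0.8, -0.5, -0.1]
width: 26.5
gripper_force: 60.3
```

Emit:
play_rows(deltas=[0,0,0.5,0,0,0,0,0,0,1,0,0,0,0,0,0,1,0,0,0,0])

```text
clock: 9.02
eef_pos: [515.9, 300.9, 88.2]
tool_rot: [-3.141, -0.0, -2.969]
force: [-2.8, -0.7, 6.7]
width: 26.3
gripper_force: 61.8
```

The force has gone from -4 N to +6.7 N, so the bar is on the block. I'll release and lift.

Emit:
play_rows(deltas=[0,0,0,0,0,0,0.5,0,0,0,0,0,0,1,0,0,0,0,0,0,1,0,0,0,0,0,0,1,0,0,0,0,0,0,1,0,0,-25,0,0,0,1,0,0,-60,0,0,0,1,0,0,-100,0,0,0,1,0,0,-140,0,0,0,1,0,0,-150,0,0,0,1])

```text
clock: 10.28
eef_pos: [517.4, 301.7, 240.2]
tool_rot: [3.14, 0.005, -2.969]
force: [-0.1, 0.6, 0.3]
width: 85.3
gripper_force: 0.0
```

Run:
```python
from h import *
s=read_state(); print(s["clock"],s["eef_pos"],s["width"],s["force"])
w=get_image("wrist")[:,:,::-1];a=get_image("scene")[:,:,::-1]
cv2.imwrite("pics/v5.png",np.hstack([cv2.resize(w,(400,300)),cv2.resize(a[180:300,230:390],(400,300))]))
```

```text
10.275 [517.39160331 301.72982019 240.15552119] 85.26856213250926 [-0.1391746   0.64803981  0.28800206]
```

View pics/v5.png

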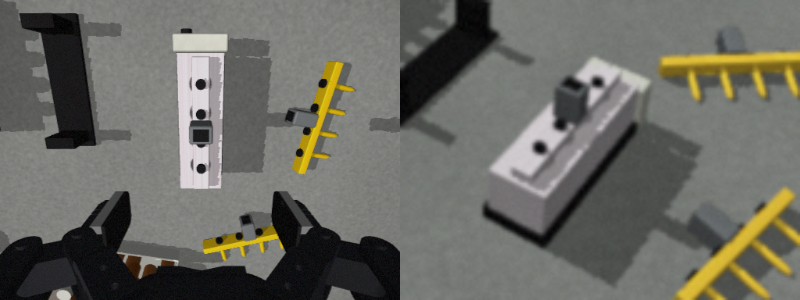

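The four-probe comb lies flat along the middle of the empty block, caps at (201,84) to (201,168) in the left half. The gripper is open and clear.

```bash
python3 -c "
from cell import *
print(finish_job())"
```

```text
the job is handed in; nothing more can be done
None
```

The four-probe comb is seated flat on the empty heating block with its probes in the wells, the gripper was opened and lifted clear, and the job was handed in at about 10 s; the three-probe comb was not touched.

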